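# Load the valve checking stand and set its gauge arm

### The job

Take the engine valve out of the wooden rack and lay it gently in the two V-rests of the valve checking stand, stem tip right up against the ball of the end stop and head at the gauge-arm end, and let go of it. Then pinch the pull head of the telescoping gauge arm so that its lock button is squeezed in, draw the arm out to its 100 mm mark (the second long mark, level with the mouth of the sleeve) and finish there still holding the head with the button squeezed in, so that I can tighten the clamp screw. Leave the spray can, spring, socket and standing spare valve where they are.

Things in the scene. Friction and masses are not known exactly. Their poses are not given: they have to be found in the camera images.
- valve_mid (a point): The engine valve, lying level in the rack's middle slot: steel, 140 mm long, stem 9 mm in diameter, mushroom head 38 mm, about 120 g. This point: on the stem's axis, half-way along, 70 mm from the stem tip. y axis along the stem towards the head; any roll about y. The stem is plain up to 50 mm towards the head, then flares. Centre of mass about 25 mm, best grip 5 to 15 mm towards the head.
- valve_head (a point): Centre of the flat face of the same valve's head, 70 mm along +y from valve_mid.
- rack: Fixed wooden valve rack: board 160 x 125 x 12 mm, two notched battens (12 mm thick, tops 56 mm above the bench) along its x at y = -45 and +40 mm; three open slots 11 mm wide along y, the outer two empty. Origin on the bench under the middle slot. The valve lies there, axis 45 mm up, head towards +y, its mid-point at y = -2 to +6 mm; between the battens the stem is free down to the board.
- seat (a point): Point of the fixed checking stand where valve_mid belongs once the valve is home: on the stem's axis, 75 mm above the bench. y axis along the rests towards where the head belongs, z up, x level, from the valve line towards the column. Between the two V-rests the stem is free all round, 57 mm above the stand's base plate. The gauge arm's line is 66 mm along +y.
- head_rest (a point): Stem axis over the V-rest near the head, 45 mm along +y from seat; the other V-rest is 45 mm along -y. Each is an upright steel plate 8 mm thick with a 90 degree V, about 23 mm wide at its open top, which stands about 80 mm above the bench. The valve's head overhangs freely beyond this rest.
- end_stop (a point): Face of the fixed steel ball (12 mm) on the end-stop post, on the stem's axis, 70 mm along -y from seat: the flat stem tip belongs against it. The post is 20 mm wide and 88 mm high.
- pull_head (a point): Middle of the gauge arm's pull head, a dark steel block on the arm's free end, about 154 mm above the bench: 40 mm long (x), 36 mm high (18 up and down), 35.5 mm wide (y) over the thumb pad on its -y face and the button on its +y face, 31.5 mm with the button in. Axes as seat's. The arm is drawn out level and straight towards -x. Take it here from above, fingers closing along y.
- button_face (a point): Outer face of the round steel lock button, 15 mm in diameter, on the +y side of the pull head, 18 mm from pull_head; it is pushed in towards -y. Axes as seat's.
- indicator (a point): Centre of the dial indicator hung on the arm, a 42 mm disc facing -x, 35 mm in front (-x) of pull_head and 9 mm lower; disc and head leave a 6 mm gap. Its plunger is raised and passes about 4 mm above the rim of the valve's head in the rests; with the arm at the 100 mm mark it stands over the valve's line. With the arm in it is clear of the rests.
- sleeve_mouth (a point): Middle of the top edge of the fixed sleeve's mouth, the index of the scale. The top of the aluminium arm (18 mm wide) is engraved every 10 mm, half across, and right across at 50 and 100 mm. The mark at the mouth is the extension: pull_head stands 24 mm in front of the mouth (-x) with the arm fully in, 124 mm at the 100 mm mark.
- gauge_arm (a joint): Extension of the gauge arm in m: 0 fully in, 0.100 at the 100 mm mark, 0.115 end of travel. Starts locked between 0 and 0.025. Locked, it resists about 40 N; with the button in it slides with about 1 N of friction and light damping, and stays where it is left.
- lock_button (a joint): Travel of the lock button in m: 0 out (arm locked), 0.004 fully in. Sprung: 6 N to start it, 11 N fully in. It frees the arm after about 0.5 mm and locks it again, wherever the arm is, when let go.
- spray_can: Bystander: standing spray can, 52 mm in diameter, 190 mm high; origin at the centre of its underside.
- valve_spring: Bystander: valve spring standing on end, 33 mm in diameter, 45 mm high; origin at the centre of its underside.
- spare_valve: Bystander: smaller valve standing on its head, stem up, 32 mm in diameter at the foot, 119 mm high; origin at the centre of its underside.
- socket: Bystander: steel wrench socket standing on end, 30 mm in diameter, 40 mm high; origin at the centre of its underside.

How it is judged:
On the way, in this order (a step that is already met when the one before it is completed fails the run):
1. the valve lies in the V-rests, head at the gauge-arm end, stem tip within 3 mm of the end stop, let go, with the gauge arm not yet drawn out (x of valve_mid in the frame of seat between -0.002 and 0.002 m and z of valve_mid in the frame of seat between -0.002 and 0.002 m and y of valve_mid in the frame of seat between -0.002 and 0.003 m and y of valve_head in the frame of seat above 0.06 m and angle between valve_mid's own y axis and vertical between 1.54 and 1.6 rad and contact force between the fingers and valve below 0.2 N and linear speed of valve below 0.02 m/s and value of joint gauge_arm below 0.03 m), for 0.2 s.
2. the lock button is squeezed in by the fingers before the arm is drawn out (value of joint lock_button above 0.0025 m and contact force between the fingers and lock_button above 3 N and value of joint gauge_arm below 0.05 m), for 0.1 s.
At the end, for the whole second after the job is handed in: The gauge arm is at rest at the 100 mm mark within 3 mm, held by the fingers with the lock button pressed in by more than 2.5 mm, and the valve lies still in both V-rests, head at the gauge-arm end, on the seat within 2 mm across and in height, its stem tip within 3 mm of the end stop (value of joint gauge_arm between 0.097 and 0.103 m and velocity of joint gauge_arm between -0.01 and 0.01 m/s and value of joint lock_button above 0.0025 m and contact force between the fingers and lock_button above 3 N and x of valve_mid in the frame of seat between -0.002 and 0.002 m and z of valve_mid in the frame of seat between -0.002 and 0.002 m and y of valve_mid in the frame of seat between -0.002 and 0.003 m and y of valve_head in the frame of seat above 0.06 m and linear speed of valve below 0.02 m/s); the arm keeps its last pose, push and grip.
It fails at once if the valve is dropped or thrown into place (moves faster than 0.35 m/s out of the fingers) (linear speed of valve above 0.35 m/s and contact force between the fingers and valve below 0.01 N).
It fails at once if a bystander is moved by more than 15 mm (distance of any of spray_can, valve_spring, spare_valve, socket from where it was at the start of the episode above 0.015 m).
It also fails if it takes over 54 s, if anything falls off the work surface, if the arm or the gripper's body presses on something with over 40 N, if the wrist force passes 120 N, or if a joint passes its speed limit or range.

### The arm

A 6-joint arm with a two-finger parallel gripper is mounted at the origin on the work surface. World frame = base frame: x ahead of the robot, y to its left, z up, the work surface at z = 0. Lengths are in m, angles in rad, forces in N, time in s.
With the tool pointing down it reaches from about 0.375 to 0.975 m from the base axis. Payload 3.8 kg.
Tool frame: the origin (TCP) lies midway between the tips of the shut fingers; the grasp point (between the pads) lies 19 mm behind it; z points along the fingers, y is the line along which they close (so a half turn about z gives the same grasp; the last joint's range is limited). The gripper opens to 85 mm and grips with 20 to 120 N. Pads are 22 mm wide; open, the fingers measure 114 mm over their backs; the gripper's body (76 mm by 85 mm) begins 54 mm behind the grasp point. The pads swing forward as they close: fully open they stand 13 mm farther back than shut.
Start: joints at [-1.172, 0.264, 1.604, -0, 1.274, -0.037], TCP at [0.285, -0.612, 0.231] pointing down, gripper open.
Joint ranges: [-2.63, 2.63], [-0.94, 2.18], [0.31, 2.57], [-1.31, 4.45], [0, 2.66], [-2.55, 2.55]. Speed limits (rad/s): [2.57, 2.57, 3.14, 3.14, 3.14, 3.14].

### API

Orientations are given as a rotation vector (axis times angle).
In Python, from workcell import bot gives the robot as it stands.
- The arm moves only by the tool jog_arm, never from a script. Its argument "motion" is a list of rows, each a list of 5 numbers: the opening, from -1 (shut) to 1 (fully open), then the shift along the tool's x, y, z in mm, then the turn about the tool's z in degrees. In form: [[claw, x, y, z, twist], ...]. A call has 1 to 10 rows; each row shifts and turns the commanded pose from where the row before left it, along the tool's axes as they then stand; what a row does not reach is not made up. A row lasts 1/12 s, in which the tool goes at most 41.7 mm and 7.16 degrees, less where a joint would pass 70% of its speed; a pose out of reach is approached as far as the arm can. A call with a gripper value outside its range is refused whole. The fingers move at their own pace and stop on an object; "force" is the grip in N (left out, the last holds). Time passes only in rows, so rows that do not move let the fingers close. It gives the time, the measured TCP pose, the force, the opening and the grip force at its end, in the units of the state.
- bot.read_state(): the state, without advancing time (a new reading comes with each control period).
- bot.read_camera(name): name is "side" or "top" or "wrist"; returns (picture, depth): 480x640x3 uint8, red, green, blue; 480x640 float32, m along the optical axis (not along the pixel's ray), 0 where there is no reading.
- bot.get_calibration(name): a dict with "vfov" (degrees; the focal length in pixels is half the picture's height over the tangent of half this angle, whatever the lens; pixels are square), "cx", "cy" (the principal point, pixels), "rvec" (rotation vector, rad) and "tvec" (3), from world to camera coordinates, as OpenCV has them; the wrist camera has in their place "tool_from_camera" (4x4, takes a point from camera to tool coordinates, whose origin is the TCP and whose axes are the flange's). Camera axes: x right, y down, z forward; pixel columns grow to the right and rows downward; lengths in m; the calibration is good to about 2 mm. The wrist camera is an equidistant fisheye: a pixel r from the principal point sees the ray r / f radians off the axis. A picture is of the moment at which its call begins: read the wrist's pose just before it. get_calibration takes no time and is no camera call.
- bot.finish_job(): hands the job in; it is judged then, once.
The state is a dict: "time": time; "q": joint angles; "joint_vel": joint speeds; "joint_torque": joint torques, N m; "tool_pos": TCP position; "tcp_rot": TCP orientation; "wrist_force": force on the tool from outside, world axes, zero at the start; "torque": the same for the moment, N m; "width": opening from 0.0 (shut) to 1.0 (fully open); "grip_force": force on a finger pad.
Only numpy, scipy, OpenCV 4.12 (cv2) and the standard library are available. Lean on these libraries where they do the work, as an engineer would, in place of code of your own. Each camera call takes 0.05 s, during which the arm holds its last target. There are 200 camera calls.

## Working session

There is one attempt and no reset: what is moved stays moved. The work goes in short steps, Python scripts to look and compute and a tool call to move; the robot and the scene stay as the last step left them, time stands still between calls to the robot, and variables do not carry over. Pictures are saved under pics/ and viewed, at most 13 in all, crops included, and the job is handed in when it is done.

Besides the shell and the picture viewer there is one more tool, called after "Call:" in YAML: its name, and indented under it one key for each argument. jog_arm: Moves the arm, as the interface text tells. Its arguments: {"type":"object","properties":{"motion":{"type":"array"},"force":{"type":"number"}},"required":["motion"]}

```bash
mkdir -p pics; cat > h.py <<'E'
import numpy as np, cv2
from scipy.spatial.transform import Rotation as R
from workcell import bot
def snap(n):
    s=bot.read_state(); im,d=bot.read_camera(n); c=bot.get_calibration(n)
    return s,im,d,c
def save(name,im): cv2.imwrite('pics/'+name,im[...,::-1])
def f_of(c): return 240/np.tan(np.radians(c['vfov'])/2)
def pt(n,c,s,u,v,z):
    """z = depth along the optical axis"""
    f=f_of(c); x=(u-c['cx'])/f; y=(v-c['cy'])/f
    if n=='wrist':
        r=np.hypot(x,y); k=np.tan(r)/r if r>0 else 1; x*=k;y*=k
        p=np.array([x,y,1,0])*z; p[3]=1
        p=(np.array(c['tool_from_camera'])@p)[:3]
        return R.from_rotvec(s['tcp_rot']).apply(p)+s['tool_pos']
    return R.from_rotvec(np.ravel(c['rvec'])).inv().apply(np.array([x,y,1])*z-np.ravel(c['tvec']))
def pth(n,c,s,u,v,h):
    """intersection of pixel ray with world height h"""
    a=pt(n,c,s,u,v,.1);b=pt(n,c,s,u,v,.2)
    return a+(b-a)*(h-a[2])/(b[2]-a[2])
E
python3 - <<'E'
from h import *
for n in ('side','top'):
    s,im,d,c=snap(n); save(n+'0.png',im); np.savez(n+'0.npz',im=im,d=d)
    print(n,c['vfov'],np.ravel(c['rvec']),np.ravel(c['tvec']))
print(s)
E
```

```text
side 44.232030792243286 [ 0.23303837 -2.89572561  1.03585007] [0.60446125 0.05665171 1.16383382]
top 56.79425745917013 [ 2.18600629 -2.17037064  0.07480001] [0.10068656 0.58269149 1.01258543]
{'time': 0.05, 'q': array([-1.17187852e+00,  2.64756977e-01,  1.60537760e+00, -5.39794949e-06,
        1.27370663e+00, -3.69082956e-02]), 'joint_vel': array([ 1.45564473e-05, -4.30733655e-04, -2.53010172e-03, -1.19795241e-03,
        4.14587149e-04,  1.09736212e-03]), 'joint_torque': array([ 1.37419753e-03, -5.17021108e+01, -3.68844008e+01,  3.47952937e-05,
        7.08102394e-03, -2.53027977e-06]), 'tool_pos': array([ 0.28466346, -0.61122803,  0.22995752]), 'tcp_rot': array([-3.06513716e+00, -6.78713216e-01,  6.43346626e-04]), 'wrist_force': array([-0.59536933,  0.20235937, -0.04852151]), 'torque': array([ 0.01782682, -0.01505079, -0.01211775]), 'grip_force': 0.0, 'width': 1.000032765519345}
```

View pics/top0.png

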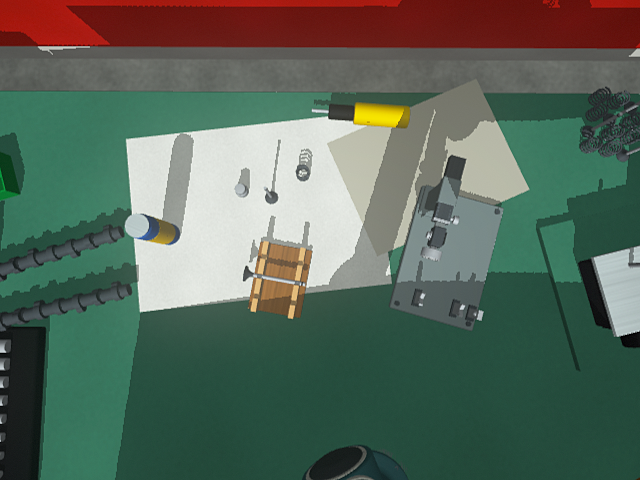

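View pics/side0.png

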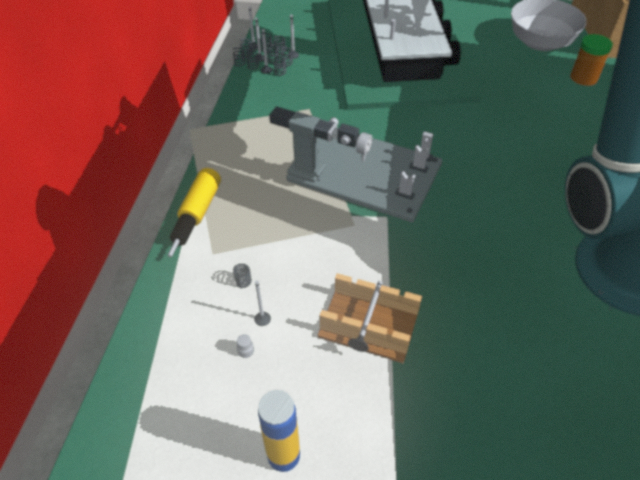

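The top view shows the rack with the valve at about (275,278), head to the left at (248,274). The stand is at about (450,250), with its rests near the bottom, (418,297) to (475,313), and the column at the top. I'll enlarge both.

```bash
python3 - <<'E'
from h import *
im=np.load('top0.npz')['im']
a=cv2.resize(im[230:330,235:325],None,fx=4,fy=4,interpolation=cv2.INTER_CUBIC)
b=cv2.resize(im[180:330,390:500],None,fx=4,fy=4,interpolation=cv2.INTER_CUBIC)
o=np.zeros((600,800,3),np.uint8);o[:400,:360]=a;o[:,360:]=b
save('crop0.png',o)
z=np.load('top0.npz');c=bot.get_calibration('top')
for u,v in [(248,274),(275,278),(300,283),(418,297),(457,308),(475,313),(437,237),(432,254),(450,190),(350,400)]:
    print(u,v,pt('top',c,None,u,v,z['d'][v,u]).round(4))
E
```

```text
248 274 [0.5062 0.2678 0.0494]
275 278 [0.4977 0.2065 0.0494]
300 283 [0.4868 0.1501 0.0443]
418 297 [ 0.4576 -0.1152  0.0518]
457 308 [ 0.434  -0.2017  0.053 ]
475 313 [ 0.4253 -0.2326  0.0796]
437 237 [ 0.5825 -0.1299  0.1677]
432 254 [ 0.5486 -0.1209  0.1621]
450 190 [ 0.6792 -0.1591  0.1614]
350 400 [ 2.167e-01  3.350e-02 -2.000e-04]
```

View pics/crop0.png

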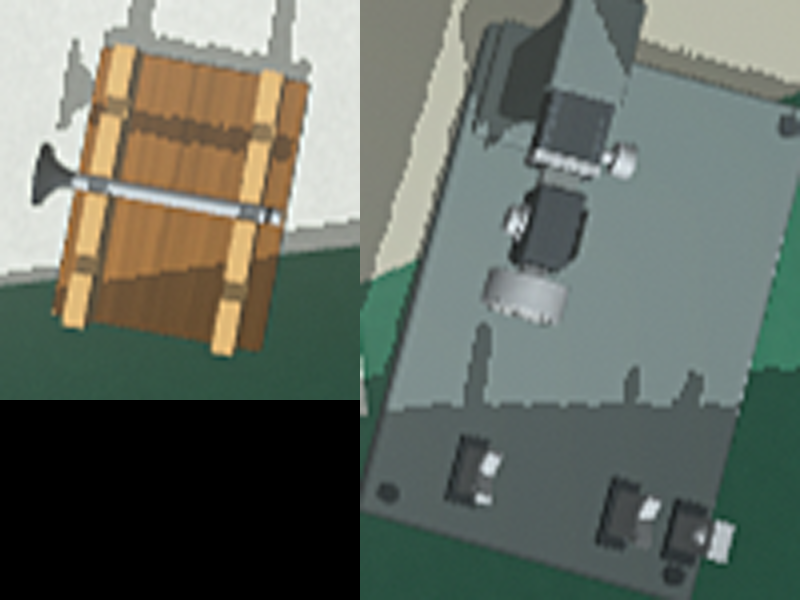

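Estimates from the top view:
- **Valve axis:** yaw about 81°, mid-point near (0.498, 0.207).
- **Stand axis:** yaw about 75°, seat near (0.446, -0.158). The measured rest spacing is 89.7 mm, against 90 mm given.
- **Pull head:** near (0.583, -0.130, 0.168 top).

Next I'll move above the stand for a closer look.

Call:
jog_arm:
  motion:
    - [1,27,-29,0,0]
    - [1,27,-29,0,0]
    - [1,27,-29,0,0]
    - [1,27,-29,0,0]
    - [1,27,-29,-10,0]
    - [1,27,-29,-10,0]
    - [1,27,-29,-10,0]
    - [1,27,-29,-10,0]
    - [1,27,-29,-10,0]
    - [1,27,-29,-10,0]

```text
time: 0.93
tool_pos: [0.4071, -0.233, 0.2914]
tcp_rot: [-3.067, -0.678, 0.0]
wrist_force: [0.6, 0.2, 0.4]
width: 0.999
grip_force: 0.0
```

Call:
jog_arm:
  motion:
    - [1,26,-29,-10,0]
    - [1,25,-29,0,0]
    - [1,0,0,0,-7]
    - [1,0,0,0,-7]
    - [1,0,0,0,-7]
    - [1,0,0,0,-7]
    - [1,0,0,0,-7]
    - [1,0,0,0,-7]
    - [1,0,0,0,-7]
    - [1,0,0,0,0]

```text
time: 1.77
tool_pos: [0.4287, -0.1607, 0.3008]
tcp_rot: [-2.506, -1.893, 0.001]
wrist_force: [-0.3, -0.1, 0.3]
width: 0.998
grip_force: 0.0
```

```bash
cat > st.py <<'E'
from h import *
def st(s):
    m=R.from_rotvec(s['tcp_rot']).as_matrix()
    print('t',round(s['time'],2),'tcp',s['tool_pos'].round(4),'phi',np.degrees(np.arctan2(m[1,0],m[0,0])).round(2),'z',m[:,2].round(4),'w',round(s['width'],3),'grip',round(s['grip_force'],1),'F',s['wrist_force'].round(1))
def wshot(name):
    s,im,d,c=snap('wrist'); save(name+'.png',im); np.savez(name+'.npz',im=im,d=d,pos=s['tool_pos'],rot=s['tcp_rot']); st(s); return s,im,d,c
E
python3 - <<'E'
from st import *
s,im,d,c=wshot('w1'); print(c,s['q'].round(2))
E
```

```text
t 1.77 tcp [ 0.4287 -0.1607  0.3008] phi 74.15 z [-9.e-04  4.e-04 -1.e+00] w 0.998 grip 0.0 F [-0.3 -0.1  0.3]
{'vfov': 65.70646984690485, 'cx': 325.5267384962874, 'cy': 232.81084491014323, 'tool_from_camera': array([[ 1.38875655e-03, -9.55175527e-01, -2.96036795e-01,
         7.50967276e-02],
       [ 9.99998922e-01,  1.18560175e-03,  8.65761568e-04,
         5.89686648e-04],
       [-4.75972521e-04, -2.96037679e-01,  9.55176144e-01,
        -1.42665398e-01],
       [ 0.00000000e+00,  0.00000000e+00,  0.00000000e+00,
         1.00000000e+00]])} [-0.41 -0.19  1.95 -0.    1.39 -0.14]
```

View pics/w1.png

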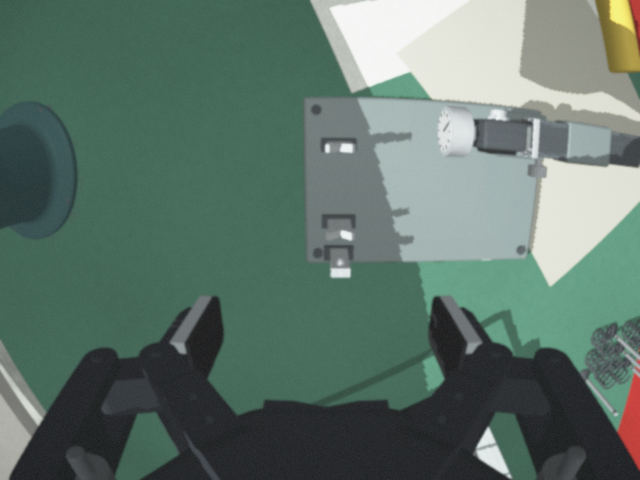

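The wrist view shows the head rest at about (339,147), the tip rest at (339,232), the ball post at (340,260), and the dial at (457,132) with the pull head at (503,135). I'll enlarge it.

```bash
python3 - <<'E'
from h import *
z=np.load('w1.npz');im=z['im']
a=cv2.resize(im[130:280,305:375],None,fx=4,fy=4,interpolation=cv2.INTER_CUBIC)
b=cv2.resize(im[95:185,432:562],None,fx=4,fy=4,interpolation=cv2.INTER_CUBIC)
o=np.zeros((600,800,3),np.uint8);o[:,:280]=np.clip(a*1.6,0,255);o[:360,280:]=np.clip(b*1.3,0,255)
save('crop1.png',o)
E
```

```text
(no output)
```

View pics/crop1.png

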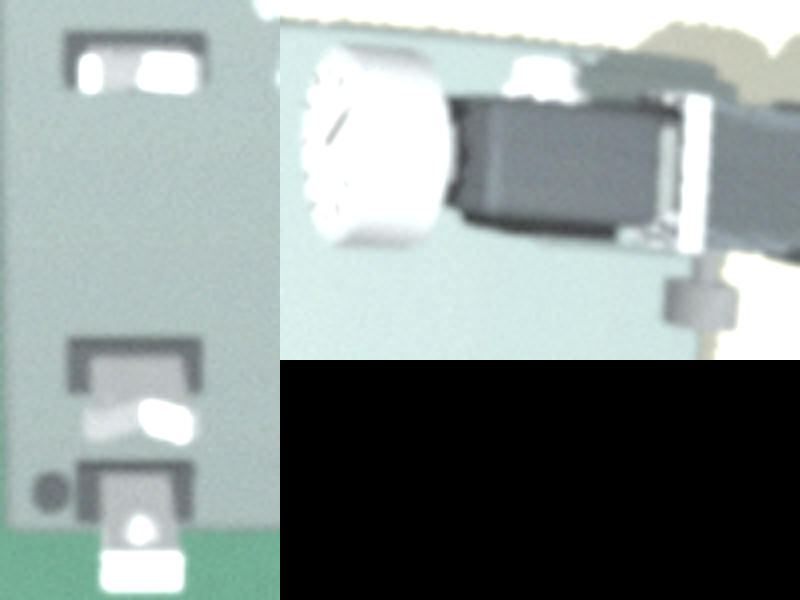

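```bash
python3 - <<'E'
from h import *
z=np.load('w1.npz');c=bot.get_calibration('wrist');s=dict(tool_pos=z['pos'],tcp_rot=z['rot']);d=z['d']
P={}
for n,u,v,h in [('hr',339.75,148.25,.08),('tr',340,235,.08),('post',340.5,272.7,.088),('ball',340.2,262,.081),('pull',505.3,134.2,.172),('pull_l',484.5,134,.172),('pull_r',527,134,.172),('pull_top',505,120,.172),('pull_bot',505,147,.172),('mouth',534,136,.172),('button',497,115,.154)]:
    P[n]=pth('wrist',c,s,u,v,h); dd=d[int(round(v)),int(round(u))]
    print(n,P[n].round(4),'depth:',pt('wrist',c,s,u,v,dd).round(4))
v=P['hr']-P['tr'];yaw=np.arctan2(v[1],v[0]);y=np.array([np.cos(yaw),np.sin(yaw),0]);x=np.array([y[1],-y[0],0])
seat=(P['hr']+P['tr'])/2
print('len',np.linalg.norm(v),'yaw',np.degrees(yaw),'seat',seat)
for n in P: print(n,((P[n]-seat)@x).round(4),((P[n]-seat)@y).round(4))
# top-camera cross check
t=np.load('top0.npz');ct=bot.get_calibration('top')
for n,u,v,h in [('hr',418,297,.08),('tr',456,308.5,.08),('tip',304.5,283.8,.045),('face',244,273.7,.045),('stem1',265+0.,276.7,.0495),('stem2',295,281.6,.0495)]:
    print(n,pth('top',ct,None,u,v,h).round(4))
E
```

```text
hr [ 0.4559 -0.1179  0.08  ] depth: [ 0.4561 -0.1189  0.0683]
tr [ 0.4328 -0.2033  0.08  ] depth: [ 0.4323 -0.2066  0.0695]
post [ 0.423  -0.2407  0.088 ] depth: [ 0.423  -0.2405  0.0884]
ball [ 0.4253 -0.2318  0.081 ] depth: [ 0.4253 -0.2317  0.0813]
pull [ 0.584  -0.1302  0.172 ] depth: [ 0.5836 -0.13    0.1728]
pull_l [ 0.5659 -0.1264  0.172 ] depth: [ 0.566  -0.1264  0.1717]
pull_r [ 0.6041 -0.1339  0.172 ] depth: [ 0.612  -0.1361  0.1582]
pull_top [ 0.5862 -0.1192  0.172 ] depth: [ 0.5904 -0.1201  0.1636]
pull_bot [ 0.5816 -0.14    0.172 ] depth: [ 0.5817 -0.1401  0.1719]
mouth [ 0.6106 -0.1367  0.172 ] depth: [ 0.6171 -0.1387  0.1609]
button [ 0.5886 -0.1157  0.154 ] depth: [ 0.5857 -0.1151  0.1601]
len 0.08845349548624128 yaw 74.88675062908035 seat [ 0.44432774 -0.16063194  0.08      ]
hr 0.0 0.0442
tr 0.0 -0.0442
post 0.0003 -0.0828
ball 0.0002 -0.0736
pull 0.1269 0.0658
pull_l 0.1084 0.0648
pull_r 0.1473 0.0675
pull_top 0.1261 0.077
pull_bot 0.1272 0.0557
mouth 0.1543 0.0664
button 0.1276 0.081
hr [ 0.4589 -0.1093  0.08  ]
tr [ 0.4347 -0.1915  0.08  ]
tip [0.4851 0.1399 0.045 ]
face [0.5069 0.2777 0.045 ]
stem1 [0.5004 0.2292 0.0495]
stem2 [0.4899 0.1612 0.0495]
```

Both rest centres, the ball (-73.6 mm) and the pull head (y = 65.8 mm) agree with the sizes given: seat (0.4443, -0.1606), yaw 74.9°. Now I'll move over the valve for a closer look.

Call:
jog_arm:
  motion:
    - [1,37,-3.5,0,0]
    - [1,37,-3.5,0,0]
    - [1,37,-3.5,10,0]
    - [1,37,-3.5,10,0]
    - [1,37,-3.5,10,0]
    - [1,37,-3.5,10,0]
    - [1,37,-3.5,15,0]
    - [1,37,-3.5,15,0]
    - [1,37,-3.5,10,-7]
    - [1,0,0,0,0]

```text
time: 2.65
tool_pos: [0.4896, 0.1729, 0.2183]
tcp_rot: [-2.381, -2.043, 0.003]
wrist_force: [0.5, -0.7, 0.0]
width: 1.0
grip_force: 0.0
```

```bash
python3 - <<'E'
from st import *
s,im,d,c=wshot('w2')
E
```

```text
t 2.65 tcp [0.4896 0.1729 0.2183] phi 81.28 z [-0.004   0.0018 -1.    ] w 1.0 grip 0.0 F [ 0.5 -0.7  0. ]
```

View pics/w2.png

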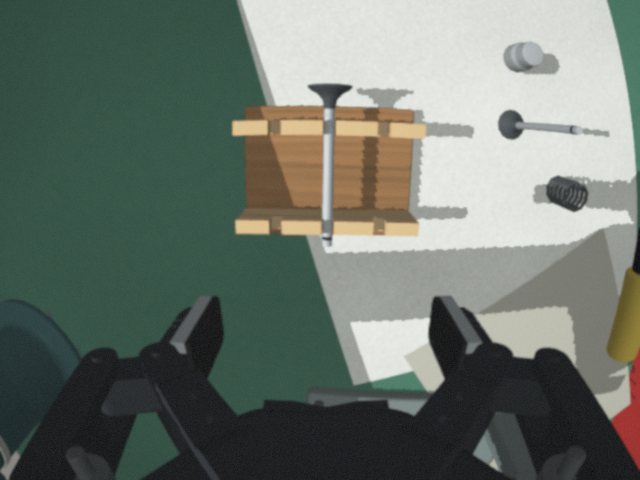

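The valve's head face is at (330,85), its stem runs through (329,140) and (327.5,205), and the tip is at (327.5,244). It is nearly aligned with the tool.

```bash
python3 - <<'E'
from h import *
z=np.load('w2.npz');c=bot.get_calibration('wrist');s=dict(tool_pos=z['pos'],tcp_rot=z['rot']);d=z['d'];im=z['im']
# stem centre columns by depth: stem is above the board
pts=[]
for v in range(140,205,4):
    row=[u for u in range(305,352) if d[v,u]>0 and pt('wrist',c,s,u,v,d[v,u])[2]>.035]
    if row: pts.append((np.mean(row),v,len(row)))
print([(round(a,1),b,n) for a,b,n in pts])
face=pth('wrist',c,s,330,85,.045);tip=pth('wrist',c,s,327.5,244,.045)
S=np.array([pth('wrist',c,s,u,v,.0495) for u,v,_ in pts]);k=np.polyfit(S[:,1],S[:,0],1)
print('face',face.round(4),'tip',tip.round(4),'len',np.linalg.norm(face-tip),'yaw',np.degrees(np.arctan2(1,k[0])))
mid=(face+tip)/2; mid[0]=np.polyval(k,mid[1]); print('mid',mid)
rack=[pt('wrist',c,s,u,v,d[v,u]).round(4) for u,v in [(300,128),(300,228)]];print(rack)
y=np.array([k[0],1,0]);y/=np.linalg.norm(y)
T=mid+y*.010; m=R.from_rotvec(s['tcp_rot']).as_matrix()
T[2]=.026; print('T',T,'tool shift mm',m.T@(T-s['tool_pos'])*1000)
E
```

```text
[(np.float64(328.5), 140, 10), (np.float64(328.5), 144, 10), (np.float64(328.5), 148, 10), (np.float64(328.5), 152, 10), (np.float64(328.5), 156, 10), (np.float64(328.5), 160, 10), (np.float64(328.5), 164, 10), (np.float64(328.5), 168, 10), (np.float64(328.5), 172, 10), (np.float64(328.0), 176, 11), (np.float64(328.0), 180, 11), (np.float64(328.0), 184, 11), (np.float64(327.5), 188, 10), (np.float64(327.5), 192, 10), (np.float64(327.5), 196, 10), (np.float64(327.5), 200, 10), (np.float64(327.5), 204, 10)]
face [0.5092 0.2772 0.045 ] tip [0.4864 0.1398 0.045 ] len 0.1392824021051059 yaw 80.28469067068458
mid [0.49732392 0.20850803 0.045     ]
[array([0.4796, 0.2449, 0.0555]), array([0.4658, 0.1615, 0.0565])]
T [0.49901144 0.21836462 0.026     ] tool shift mm [ 46.09937097   3.25081912 192.36668512]
```

Call:
jog_arm:
  motion:
    - [1,30,2,20,1]
    - [1,16,1.2,32,0]
    - [1,0,0,36,0]
    - [1,0,0,36,0]
    - [1,0,0,34,0]
    - [1,0,0,22,0]
    - [1,0,0,12,0]
    - [1,0,0,0,0]

```text
time: 3.37
tool_pos: [0.4991, 0.2109, 0.0265]
tcp_rot: [-2.409, -2.014, 0.009]
wrist_force: [-0.5, -0.3, 1.2]
width: 0.999
grip_force: 0.0
```

Call:
jog_arm:
  motion:
    - [-1,0,0,0,0]
    - [-1,0,0,0,0]
    - [-1,0,0,0,0]
    - [-1,0,0,0,0]
    - [-1,0,0,0,0]
    - [-1,0,0,0,0]
    - [-1,0,0,0,0]
    - [-1,0,0,0,0]
    - [-1,0,0,0,0]
    - [-1,0,0,0,0]
  force: 40

```text
time: 4.2
tool_pos: [0.4986, 0.2135, 0.03]
tcp_rot: [-2.405, -2.015, 0.006]
wrist_force: [-9.8, 2.6, 11.2]
width: 0.086
grip_force: 39.1
```

```bash
python3 - <<'E'
from st import *
s=bot.read_state();st(s)
E
```

```text
t 4.2 tcp [0.4986 0.2135 0.03  ] phi 79.93 z [-5.4e-03  7.0e-04 -1.0e+00] w 0.086 grip 39.1 F [-9.8  2.6 11.2]
```

Call:
jog_arm:
  motion:
    - [-1,0,0,-10,0]
    - [-1,0,0,-20,0]
    - [-1,0,0,-30,0]
    - [-1,0,0,-35,0]
    - [-1,0,0,-35,0]
    - [-1,0,0,-30,0]
    - [-1,0,0,0,0]

```text
time: 4.78
tool_pos: [0.5061, 0.2143, 0.1979]
tcp_rot: [2.403, 2.016, 0.021]
wrist_force: [1.1, 0.7, -0.5]
width: 0.085
grip_force: 39.3
```

Call:
jog_arm:
  motion:
    - [-1,-20,0,0,0]
    - [-1,-36,1.5,0,0]
    - [-1,-40,1.5,0,0]
    - [-1,-40,1.5,0,0]
    - [-1,-40,1.5,0,0]
    - [-1,-40,1.5,0,0]
    - [-1,-40,1.5,0,0]
    - [-1,-40,1.5,0,0]
    - [-1,-36,1.5,0,0]
    - [-1,-30,1,0,0]

```text
time: 5.62
tool_pos: [0.4501, -0.1485, 0.189]
tcp_rot: [2.408, 2.017, -0.001]
wrist_force: [0.8, -0.0, -1.1]
width: 0.083
grip_force: 39.3
```

Call:
jog_arm:
  motion:
    - [-1,0,0,0,3]
    - [-1,0,0,0,2]
    - [-1,0,0,0,0]
    - [-1,0,0,0,0]

```text
time: 5.95
tool_pos: [0.4508, -0.1462, 0.1889]
tcp_rot: [-2.492, -1.912, 0.001]
wrist_force: [0.6, -0.1, -2.4]
width: 0.085
grip_force: 39.3
```

```bash
python3 - <<'E'
from st import *
s,im,d,c=wshot('w3')
E
```

```text
t 5.95 tcp [ 0.4508 -0.1462  0.1889] phi 75.0 z [-5.e-04  1.e-04 -1.e+00] w 0.085 grip 39.3 F [ 0.6 -0.1 -2.4]
```

View pics/w3.png

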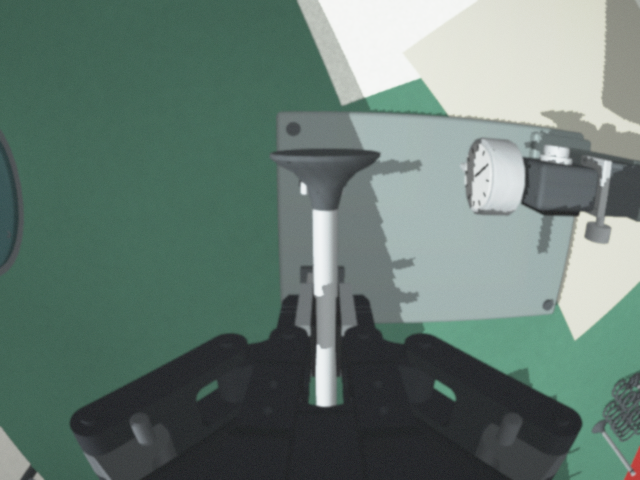

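The valve is held straight: head face at (325,153), stem running from (325,212) to (327,400). The rests are hidden underneath it. I'll get its pose in the tool frame.

```bash
python3 - <<'E'
from h import *
z=np.load('w3.npz');c=bot.get_calibration('wrist');s=dict(tool_pos=z['pos'],tcp_rot=z['rot']);d=z['d']
m=R.from_rotvec(s['tcp_rot']).as_matrix()
tl=lambda p:(m.T@(p-s['tool_pos'])*1000).round(1)
for v in list(range(215,290,12))+[350,365,380,395,400,404]:
    u0=325+ (v-212)*2/190
    us=[u for u in range(int(u0)-25,int(u0)+26) if 0<d[v,u]<d[v,int(u0)]+.006]
    # contiguous run about u0
    run=[u for u in us if all(w in us for w in range(min(u,int(u0)),max(u,int(u0))+1))]
    print(v,np.mean(run).round(1),len(run),tl(pt('wrist',c,s,np.mean(run),v,d[v,int(u0)])))
print('face')
for v in (149,150,151,152,153,155):print(v,tl(pt('wrist',c,s,325,v,d[v,325])))
y=np.array([np.cos(np.radians(74.9)),np.sin(np.radians(74.9)),0]);x=np.array([y[1],-y[0],0]);q=s['tool_pos']-np.array([.4443,-.1606,.08]);print('tcp in seat',q@x,q@y)
E
```

```text
215 325.5 26 [ 43.2   0.7 -19.3]
227 325.0 25 [ 38.8   0.5 -18.7]
239 325.0 25 [ 34.7   0.5 -19.7]
251 325.0 25 [ 30.2   0.5 -19.6]
263 325.0 25 [ 25.    0.5 -17.9]
275 327.5 18 [ 20.8   1.4 -19.2]
287 325.5 22 [ 16.    0.7 -19.2]
350 326.0 51 [-12.5   1.  -19. ]
365 326.0 51 [-20.1   1.  -19.1]
380 326.0 21 [-27.8   1.  -19.7]
395 326.0 21 [-36.    1.  -20.3]
400 326.0 21 [-39.5   1.  -19.8]
404 326.0 21 [-41.6   1.  -20.2]
face
149 [64.3  0.5  0.3]
150 [64.5  0.5 -6.2]
151 [ 64.4   0.5 -10.6]
152 [ 64.5   0.5 -15.2]
153 [ 64.6   0.5 -21. ]
155 [ 64.7   0.5 -29.1]
tcp in seat 0.0024709322380628363 0.015604794791060396
```

Call:
jog_arm:
  motion:
    - [-1,0,-3.2,15,0]
    - [-1,0,0,30,0]
    - [-1,0,0,30,0]
    - [-1,0,0,25,0]
    - [-1,0,0,15,0]
    - [-1,0,0,6,0]
    - [-1,0,0,0,0]

```text
time: 6.58
tool_pos: [0.4466, -0.1442, 0.0665]
tcp_rot: [-2.489, -1.912, 0.003]
wrist_force: [-0.2, -0.7, -2.3]
width: 0.08
grip_force: 39.3
```

Call:
jog_arm:
  motion:
    - [-1,0,0,1.5,0]
    - [-1,0,0,1.5,0]
    - [-1,0,0,0,0]
    - [-1,0,0,0,0]

```text
time: 6.92
tool_pos: [0.449, -0.1455, 0.0664]
tcp_rot: [2.491, 1.911, 0.002]
wrist_force: [-0.2, 0.5, -0.7]
width: 0.083
grip_force: 39.3
```

```bash
python3 - <<'E'
from st import *
st(bot.read_state())
E
```

```text
t 6.92 tcp [ 0.449  -0.1455  0.0664] phi 74.98 z [ 2.1e-03 -8.0e-04 -1.0e+00] w 0.083 grip 39.3 F [-0.2  0.5 -0.7]
```

Call:
jog_arm:
  motion:
    - [-1,0,-0.6,1.5,0]
    - [-1,0,0,1.5,0]
    - [-1,0,0,0,0]
    - [-1,0,0,0,0]

```text
time: 7.25
tool_pos: [0.4473, -0.145, 0.0622]
tcp_rot: [-2.493, -1.912, 0.0]
wrist_force: [0.1, -0.7, -1.2]
width: 0.086
grip_force: 39.3
```

Call:
jog_arm:
  motion:
    - [-1,0,0,1,0]
    - [-1,0,0,0.5,0]
    - [-1,0,0,0,0]
    - [-1,0,0,0,0]

```text
time: 7.58
tool_pos: [0.4477, -0.1452, 0.0609]
tcp_rot: [2.493, 1.911, 0.0]
wrist_force: [-0.2, -0.2, -1.1]
width: 0.085
grip_force: 39.4
```

Call:
jog_arm:
  motion:
    - [-1,0,0,1,0]
    - [-1,0,0,0,0]
    - [-1,0,0,0,0]

```text
time: 7.83
tool_pos: [0.4482, -0.1453, 0.0603]
tcp_rot: [2.492, 1.911, 0.001]
wrist_force: [1.5, 0.3, 2.9]
width: 0.088
grip_force: 39.7
```

Call:
jog_arm:
  motion:
    - [-1,0,0,1,0]
    - [-1,0,0,0,0]
    - [-1,0,0,0,0]

```text
time: 8.08
tool_pos: [0.4483, -0.1453, 0.0602]
tcp_rot: [2.492, 1.911, 0.001]
wrist_force: [-1.9, 0.9, 10.8]
width: 0.088
grip_force: 40.4
```

Contact came at TCP z = 0.060, as predicted. I'll ease off 1 mm and slide towards the ball.

Call:
jog_arm:
  motion:
    - [-1,0,0,-1,0]
    - [-1,-3,0,0,0]
    - [-1,-3,0,0,0]
    - [-1,-1.5,0,0,0]
    - [-1,0,0,0,0]
    - [-1,0,0,0,0]

```text
time: 8.58
tool_pos: [0.446, -0.1525, 0.0601]
tcp_rot: [2.493, 1.911, 0.001]
wrist_force: [2.0, 2.8, 5.7]
width: 0.089
grip_force: 39.9
```

Call:
jog_arm:
  motion:
    - [-1,-1,0,0,0]
    - [-1,0,0,0,0]
    - [-1,0,0,0,0]

```text
time: 8.83
tool_pos: [0.4458, -0.1532, 0.0601]
tcp_rot: [2.493, 1.911, 0.001]
wrist_force: [2.4, 2.5, 5.7]
width: 0.088
grip_force: 40.0
```

Call:
jog_arm:
  motion:
    - [-1,-1,0,0,0]
    - [-1,0,0,0,0]
    - [-1,0,0,0,0]

```text
time: 9.08
tool_pos: [0.4455, -0.1541, 0.0601]
tcp_rot: [2.493, 1.911, 0.001]
wrist_force: [2.8, 3.9, 6.4]
width: 0.087
grip_force: 40.0
```

Call:
jog_arm:
  motion:
    - [-1,-1,0,0,0]
    - [-1,0,0,0,0]
    - [-1,0,0,0,0]

```text
time: 9.33
tool_pos: [0.4453, -0.1551, 0.0601]
tcp_rot: [2.493, 1.911, 0.002]
wrist_force: [2.3, 3.9, 5.6]
width: 0.083
grip_force: 40.0
```

Call:
jog_arm:
  motion:
    - [-1,-1,0,0,0]
    - [-1,0,0,0,0]
    - [-1,0,0,0,0]

```text
time: 9.58
tool_pos: [0.445, -0.1559, 0.0601]
tcp_rot: [2.493, 1.911, 0.002]
wrist_force: [2.0, 4.5, 5.8]
width: 0.086
grip_force: 40.0
```

Call:
jog_arm:
  motion:
    - [-1,-1,0,0,0]
    - [-1,0,0,0,0]
    - [-1,0,0,0,0]

```text
time: 9.83
tool_pos: [0.445, -0.1561, 0.0601]
tcp_rot: [-2.493, -1.91, -0.004]
wrist_force: [3.9, 8.7, 5.9]
width: 0.082
grip_force: 40.0
```

Call:
jog_arm:
  motion:
    - [-1,-1,0,0,0]
    - [-1,0,0,0,0]
    - [-1,0,0,0,0]

```text
time: 10.08
tool_pos: [0.4449, -0.1562, 0.0601]
tcp_rot: [-2.493, -1.909, -0.005]
wrist_force: [4.7, 11.8, 4.8]
width: 0.088
grip_force: 40.1
```

```bash
python3 - <<'E'
from st import *
s,im,d,c=wshot('w4')
m=R.from_rotvec(s['tcp_rot']).as_matrix()
tl=lambda p:(m.T@(p-s['tool_pos'])*1000).round(1)
for v in (151,153,155):print(v,tl(pt('wrist',c,s,325,v,d[v,325])))
a=cv2.resize(im[330:450,270:390],None,fx=5,fy=5,interpolation=cv2.INTER_CUBIC);save('crop4.png',np.clip(a*1.5,0,255).astype(np.uint8))
E
```

```text
t 10.08 tcp [ 0.4449 -0.1562  0.0601] phi 74.89 z [ 0.0018  0.0034 -1.    ] w 0.088 grip 40.1 F [ 4.7 11.8  4.8]
151 [ 64.6   0.5 -12.9]
153 [ 64.8   0.5 -22.7]
155 [ 64.9   0.5 -31.1]
```

View pics/crop4.png

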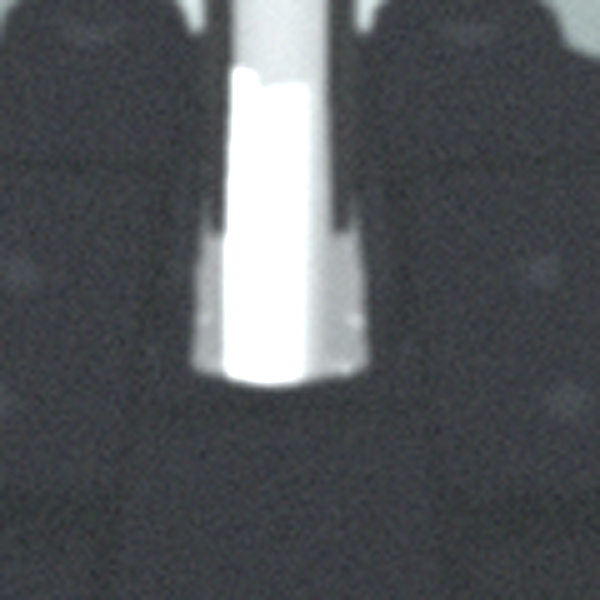

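The tip is hard against the ball: motion has stopped and the axial force is rising. I'll relax the push and let go.

Call:
jog_arm:
  motion:
    - [-1,1.2,0,0,0]
    - [-1,0,0,0,0]
    - [-0.6,0,0,0,0]
    - [-0.4,0,0,0,0]
    - [-0.2,0,0,0,0]
    - [-0.2,0,0,0,0]
    - [-0.2,0,0,0,0]
    - [-0.2,0,0,0,0]
    - [-0.2,0,0,0,0]

```text
time: 10.88
tool_pos: [0.444, -0.157, 0.0596]
tcp_rot: [-2.493, -1.912, 0.001]
wrist_force: [-0.0, -0.6, 0.3]
width: 0.396
grip_force: 0.0
```

Call:
jog_arm:
  motion:
    - [-0.2,0,0,-5,0]
    - [-0.2,0,0,-15,0]
    - [-0.2,0,0,-30,0]
    - [0.3,0,0,-40,0]
    - [1,0,0,-40,0]
    - [1,0,0,-40,0]
    - [1,0,0,0,0]
    - [1,-10,0,0,0]

```text
time: 11.55
tool_pos: [0.4441, -0.1669, 0.234]
tcp_rot: [2.486, 1.91, 0.007]
wrist_force: [0.2, 0.2, -1.0]
width: 1.003
grip_force: 0.0
```

```bash
python3 - <<'E'
from st import *
s,im,d,c=wshot('w5')
E
```

```text
t 11.55 tcp [ 0.4441 -0.1669  0.234 ] phi 75.06 z [ 0.0076 -0.0026 -1.    ] w 1.003 grip 0.0 F [ 0.2  0.2 -1. ]
```

View pics/w5.png

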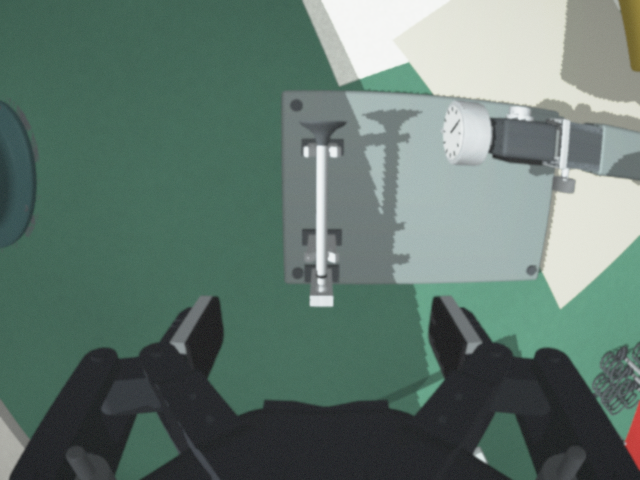

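The valve lies in both rests with its tip against the ball post. I now turn 90° and go over the pull head.

Call:
jog_arm:
  motion:
    - [1,0,0,0,7]
    - [1,0,0,0,7]
    - [1,0,0,0,7]
    - [1,0,0,0,7]
    - [1,0,0,0,7]
    - [1,0,0,0,7]
    - [1,0,0,0,7]
    - [1,0,0,0,7]
    - [1,0,0,0,7]
    - [1,0,0,0,7]

```text
time: 12.43
tool_pos: [0.44, -0.1665, 0.2272]
tcp_rot: [-3.137, -0.126, 0.007]
wrist_force: [-0.3, -0.2, -0.4]
width: 0.999
grip_force: 0.0
```

Call:
jog_arm:
  motion:
    - [1,0,0,0,7]
    - [1,0,0,0,7]
    - [1,0,0,0,6]
    - [1,27,-18,0,0]
    - [1,27,-18,0,0]
    - [1,27,-18,0,0]
    - [1,27,-18,0,0]
    - [1,0,0,0,0]
    - [1,0,0,0,0]

```text
time: 13.18
tool_pos: [0.5641, -0.1247, 0.2268]
tcp_rot: [-3.115, 0.409, 0.008]
wrist_force: [0.3, 0.8, -0.8]
width: 1.005
grip_force: 0.0
```

```bash
python3 - <<'E'
from st import *
s,im,d,c=wshot('w6');print(s['q'].round(2))
E
```

```text
t 13.18 tcp [ 0.5641 -0.1247  0.2268] phi -14.95 z [-0.0052  0.001  -1.    ] w 1.005 grip 0.0 F [ 0.3  0.8 -0.8]
[-0.26  0.09  1.82 -0.    1.24  1.57]
```

View pics/w6.png

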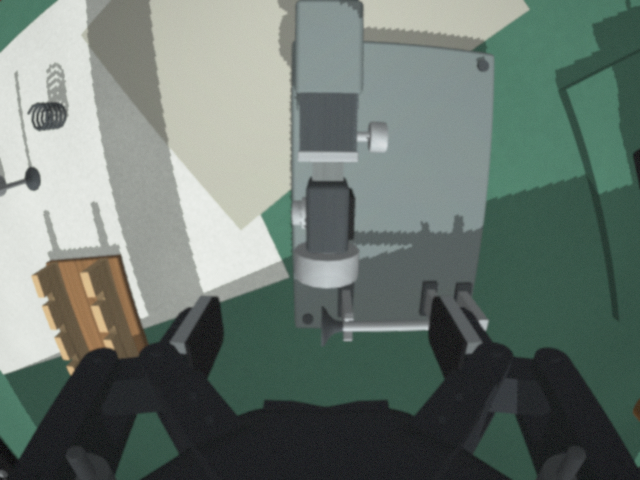

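The pull head's top face is at about (329,216), the button at (298,213), the sleeve mouth at v about 153-160, and the dial at (327,266).

```bash
python3 - <<'E'
from st import *
z=np.load('w6.npz');c=bot.get_calibration('wrist');s=dict(tool_pos=z['pos'],tcp_rot=z['rot']);d=z['d']
m=R.from_rotvec(s['tcp_rot']).as_matrix();tl=lambda p:(m.T@(p-s['tool_pos'])*1000).round(1)
S=np.array([.4443,-.1606,0]);a=np.radians(74.9);y=np.array([np.cos(a),np.sin(a),0]);x=np.array([y[1],-y[0],0])
for n,v,us in [('mid',215,range(290,365,3)),]:
    for u in us:
        p=pt('wrist',c,s,u,v,d[v,u]);print(u,tl(p),p[2].round(3))
print('along')
for v in list(range(148,190,2))+list(range(190,256,4)):
    p=pt('wrist',c,s,329,v,d[v,329]);print(v,tl(p),p[2].round(3),'seat',((p-S)@x).round(4),((p-S)@y).round(4))
E
```

```text
290 [-18.8 -35.8 226.4] 0.0
293 [ 22.5 -18.3  65.4] 0.161
296 [ 22.6 -16.5  65.1] 0.162
299 [ 22.8 -14.7  64.5] 0.162
302 [ 22.8 -13.   64.2] 0.162
305 [ 22.9 -11.3  63.9] 0.163
308 [24.9 -9.2 56.3] 0.17
311 [25.2 -7.5 55. ] 0.172
314 [25.1 -5.8 55.5] 0.171
317 [25.2 -4.2 55. ] 0.172
320 [25.4 -2.5 54.1] 0.173
323 [25.3 -0.9 54.7] 0.172
326 [25.3  0.8 54.4] 0.172
329 [25.3  2.4 54.8] 0.172
332 [25.7  4.  53.2] 0.173
335 [25.3  5.7 54.6] 0.172
338 [25.2  7.4 55. ] 0.172
341 [25.6  9.  53.4] 0.173
344 [25.2 10.7 54.9] 0.172
347 [25.  12.4 55.8] 0.171
350 [23.9 14.4 60.4] 0.166
353 [24.2 16.  59.1] 0.168
356 [-14.   30.5 208.1] 0.019
359 [-14.6  33.6 210.3] 0.017
362 [-14.6  36.6 210.3] 0.017
along
148 [61.2  2.4 65.2] 0.161 seat 0.1671 0.0636
150 [60.   2.4 66.1] 0.16 seat 0.1659 0.0636
152 [59.   2.4 63.6] 0.163 seat 0.165 0.0636
154 [57.9  2.4 63.8] 0.163 seat 0.1639 0.0636
156 [56.7  2.4 64.5] 0.162 seat 0.1627 0.0636
158 [55.7  2.4 63.7] 0.163 seat 0.1616 0.0636
160 [54.5  2.4 64.7] 0.162 seat 0.1604 0.0636
162 [52.8  2.5 69.8] 0.157 seat 0.1587 0.0635
164 [51.5  2.5 70.8] 0.156 se
[... 646 characters left out ...]
1431 0.0636
198 [35.   2.4 53.5] 0.173 seat 0.141 0.0636
202 [32.7  2.4 54.1] 0.173 seat 0.1387 0.0636
206 [30.4  2.4 54.6] 0.172 seat 0.1364 0.0635
210 [28.2  2.4 54.5] 0.172 seat 0.1342 0.0635
214 [25.8  2.4 55.1] 0.172 seat 0.1318 0.0635
218 [23.5  2.4 55. ] 0.172 seat 0.1295 0.0635
222 [21.1  2.5 55.4] 0.171 seat 0.1271 0.0635
226 [19.1  2.5 54.5] 0.172 seat 0.1251 0.0635
230 [16.5  2.5 55.2] 0.171 seat 0.1225 0.0634
234 [14.2  2.5 55.3] 0.171 seat 0.1202 0.0634
238 [12.3  2.5 53.8] 0.173 seat 0.1183 0.0634
242 [ 9.8  2.5 54.3] 0.172 seat 0.1158 0.0634
246 [ 7.3  2.5 54.7] 0.172 seat 0.1133 0.0634
250 [ 4.9  2.5 54.8] 0.172 seat 0.1109 0.0634
254 [-3.3  2.7 70.3] 0.157 seat 0.1026 0.0632
```

Relative to the TCP, the head centre is at tool x = 22 mm, y ≈ 0. The extension comes out near 7.5 mm (mouth to head 31.7 mm). Now I descend, offset +1.3 mm in y to allow for the squeezed button.

Call:
jog_arm:
  motion:
    - [1,22,1.3,0,0]
    - [1,0,0,25,0]
    - [1,0,0,30,0]
    - [1,0,0,25,0]
    - [1,0,0,14,0]
    - [1,0,0,0,0]
    - [1,0,0,0,0]

```text
time: 13.82
tool_pos: [0.5831, -0.1324, 0.1343]
tcp_rot: [-3.114, 0.412, 0.006]
wrist_force: [-0.3, -0.8, 0.8]
width: 1.003
grip_force: 0.0
```

```bash
python3 - <<'E'
from st import *
s,im,d,c=wshot('w7')
m=R.from_rotvec(s['tcp_rot']).as_matrix();tl=lambda p:(m.T@(p-s['tool_pos'])*1000).round(1)
S=np.array([.4443,-.1606,0]);a=np.radians(74.9);y=np.array([np.cos(a),np.sin(a),0]);x=np.array([y[1],-y[0],0]);q=s['tool_pos']-S;print('seat',q@x,q@y)
for v in range(190,420,6):
    p=pt('wrist',c,s,326,v,d[v,326]);print(v,tl(p)[[0,1]],p[2].round(3))
E
```

```text
t 13.82 tcp [ 0.5831 -0.1324  0.1343] phi -15.09 z [-3.8e-03  8.0e-04 -1.0e+00] w 1.003 grip 0.0 F [-0.3 -0.8  0.8]
seat 0.1266902874501122 0.06341645564965233
190 [54.3  0.6] 0.16
196 [52.6  0.6] 0.162
202 [50.5  0.6] 0.161
208 [48.5  0.6] 0.161
214 [46.7  0.6] 0.162
220 [44.6  0.6] 0.161
226 [42.4  0.6] 0.161
232 [40.3  0.6] 0.16
238 [38.4  0.6] 0.161
244 [36.5  0.6] 0.161
250 [34.8  0.6] 0.162
256 [30.6  0.6] 0.157
262 [28.5  0.6] 0.157
268 [26.2  0.6] 0.157
274 [23.7  0.6] 0.157
280 [21.6  0.6] 0.157
286 [21.1  0.6] 0.161
292 [21.7  0.6] 0.167
298 [21.4  0.6] 0.171
304 [19.7  0.6] 0.172
310 [17.6  0.6] 0.172
316 [15.   0.6] 0.171
322 [13.2  0.6] 0.172
328 [10.1  0.6] 0.171
334 [9.  0.6] 0.173
340 [6.4 0.6] 0.172
346 [3.8 0.6] 0.172
352 [0.2 0.7] 0.171
358 [-1.6  0.7] 0.172
364 [-4.4  0.7] 0.172
370 [-6.5  0.7] 0.173
376 [-10.2   0.7] 0.171
382 [-12.6   0.7] 0.172
388 [-15.8   0.7] 0.172
394 [-25.2   0.7] 0.165
400 [-28.1   0.7] 0.165
406 [9.9 0.6] 0.208
412 [11.5  0.6] 0.212
418 [10.8  0.6] 0.213
```

Call:
jog_arm:
  motion:
    - [1,1.5,-0.8,3,0]
    - [0.2,0,0,0,0]
    - [0,0,0,0,0]
    - [-0.1,0,0,0,0]
    - [-0.2,0,0,0,0]
    - [-0.3,0,0,0,0]
    - [-0.4,0,0,0,0]
    - [-1,0,0,0,0]
    - [-1,0,0,0,0]
    - [-1,0,0,0,0]
  force: 30

```text
time: 14.7
tool_pos: [0.5879, -0.1318, 0.1339]
tcp_rot: [-3.114, 0.412, -0.003]
wrist_force: [-0.1, -0.4, 4.8]
width: 0.361
grip_force: 31.6
```

Call:
jog_arm:
  motion:
    - [-1,0,0,0,0]
    - [-1,0,0,0,0]
    - [-1,0,0,0,0]

```text
time: 14.95
tool_pos: [0.588, -0.1318, 0.134]
tcp_rot: [3.114, -0.412, 0.003]
wrist_force: [-0.4, -0.3, 6.1]
width: 0.36
grip_force: 31.6
```

```bash
python3 - <<'E'
from st import *
s,im,d,c=wshot('w8')
m=R.from_rotvec(s['tcp_rot']).as_matrix();tl=lambda p:(m.T@(p-s['tool_pos'])*1000).round(1)
for v in list(range(240,300,3))+[376,382,388,394]:
    p=pt('wrist',c,s,326,v,d[v,326]);print(v,tl(p)[[0,1]],p[2].round(3),im[v,326])
E
```

```text
t 14.95 tcp [ 0.588  -0.1318  0.134 ] phi -15.06 z [ 1.8e-03 -3.0e-04 -1.0e+00] w 0.36 grip 31.6 F [-0.4 -0.3  6.1]
240 [37.7  0.6] 0.161 [84 89 92]
243 [36.8  0.6] 0.161 [82 89 93]
246 [35.7  0.6] 0.161 [83 90 93]
249 [34.6  0.6] 0.161 [89 93 97]
252 [34.1  0.6] 0.162 [141 146 148]
255 [33.1  0.6] 0.163 [184 191 191]
258 [32.1  0.6] 0.163 [186 192 193]
261 [31.1  0.6] 0.163 [187 194 195]
264 [29.4  0.6] 0.161 [194 201 202]
267 [26.5  0.6] 0.157 [144 151 151]
270 [25.8  0.6] 0.158 [133 140 139]
273 [24.1  0.6] 0.156 [133 141 141]
276 [22.8  0.6] 0.156 [133 143 140]
279 [21.7  0.6] 0.156 [131 141 137]
282 [21.1  0.6] 0.158 [133 141 139]
285 [19.9  0.6] 0.157 [131 139 138]
288 [18.6  0.6] 0.157 [131 138 136]
291 [17.1  0.6] 0.157 [104 110 110]
294 [17.2  0.6] 0.159 [48 51 52]
297 [17.3  0.6] 0.162 [43 46 50]
376 [-10.    0.7] 0.171 [84 92 95]
382 [-12.8   0.7] 0.171 [84 89 95]
388 [-15.5   0.7] 0.172 [85 91 93]
394 [-17.9   0.7] 0.172 [86 92 96]
```

Width 0.36 (about 31.5 mm) at 31 N means the button is squeezed fully in. The extension is about 8.0 mm, so about 92 mm remain to draw.

Call:
jog_arm:
  motion:
    - [-1,-3,0,-1.5,0]
    - [-1,-6,0,0,0]
    - [-1,-8,0,0,0]
    - [-1,-8,0,0,0]
    - [-1,-8,0,0,0]
    - [-1,-7,0,0,0]
    - [-1,0,0,0,0]
    - [-1,0,0,0,0]

```text
time: 15.67
tool_pos: [0.5474, -0.1206, 0.134]
tcp_rot: [-3.114, 0.411, 0.002]
wrist_force: [-0.6, 2.3, -0.5]
width: 0.362
grip_force: 30.9
```

Call:
jog_arm:
  motion:
    - [-1,-5,0,0,0]
    - [-1,-8,0,0,0]
    - [-1,-8,0,0,0]
    - [-1,-8,0,0,0]
    - [-1,-8,0,0,0]
    - [-1,-5,0,0,0]
    - [-1,-3,0,0,0]
    - [-1,0,0,0,0]
    - [-1,0,0,0,0]

```text
time: 16.42
tool_pos: [0.5036, -0.1085, 0.134]
tcp_rot: [-3.113, 0.411, 0.003]
wrist_force: [1.2, 5.5, -2.1]
width: 0.359
grip_force: 30.5
```

```bash
python3 - <<'E'
from st import *
s,im,d,c=wshot('w9')
m=R.from_rotvec(s['tcp_rot']).as_matrix();tl=lambda p:(m.T@(p-s['tool_pos'])*1000).round(1)
for v in range(80,300,3):
    p=pt('wrist',c,s,326,v,d[v,326])
    if v<150 or v>275: print(v,tl(p)[[0,1]],p[2].round(3),im[v,326].mean().round())
b=cv2.resize(im[60:300,260:420],None,fx=2.5,fy=2.5,interpolation=cv2.INTER_CUBIC);save('crop9.png',b)
E
```

```text
t 16.42 tcp [ 0.5036 -0.1085  0.134 ] phi -15.04 z [-0.0016  0.0017 -1.    ] w 0.359 grip 30.5 F [ 1.2  5.5 -2.1]
80 [89.4  0.5] 0.157 145.0
83 [88.4  0.5] 0.157 143.0
86 [87.3  0.5] 0.158 142.0
89 [86.5  0.5] 0.156 145.0
92 [85.5  0.5] 0.157 144.0
95 [84.6  0.5] 0.156 144.0
98 [83.6  0.5] 0.157 143.0
101 [82.6  0.5] 0.157 144.0
104 [81.7  0.5] 0.156 146.0
107 [80.6  0.5] 0.159 143.0
110 [79.7  0.5] 0.156 144.0
113 [78.7  0.5] 0.157 142.0
116 [77.8  0.5] 0.156 143.0
119 [76.8  0.5] 0.157 144.0
122 [75.8  0.5] 0.158 143.0
125 [74.9  0.5] 0.157 144.0
128 [73.9  0.5] 0.157 147.0
131 [72.9  0.6] 0.156 142.0
134 [72.   0.5] 0.158 92.0
137 [71.   0.6] 0.158 48.0
140 [70.1  0.6] 0.158 137.0
143 [69.1  0.6] 0.158 143.0
146 [68.1  0.6] 0.158 146.0
149 [67.1  0.6] 0.157 144.0
278 [22.   0.6] 0.156 137.0
281 [21.1  0.6] 0.157 135.0
284 [20.   0.6] 0.157 136.0
287 [18.9  0.6] 0.157 137.0
290 [18.1  0.6] 0.158 129.0
293 [17.2  0.6] 0.158 55.0
296 [17.3  0.6] 0.161 49.0
299 [17.1  0.6] 0.163 49.0
```

View pics/crop9.png

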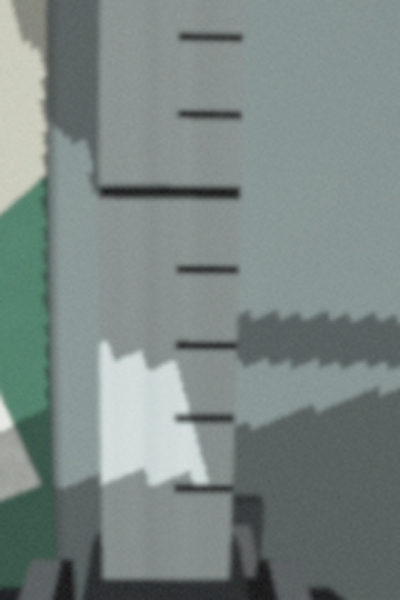

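The full-width mark at v ≈ 136 is the 50 mm mark (74 mm from the head centre, as it should be). Next I check for the mouth and the 100 mark higher up the image.

```bash
python3 - <<'E'
from st import *
z=np.load('w9.npz');c=bot.get_calibration('wrist');s=dict(tool_pos=z['pos'],tcp_rot=z['rot']);d=z['d'];im=z['im']
m=R.from_rotvec(s['tcp_rot']).as_matrix();tl=lambda p:(m.T@(p-s['tool_pos'])*1000).round(1)
for v in range(0,46):
    p=pt('wrist',c,s,326,v,d[v,326]); print(v,tl(p)[0],p[2].round(3),im[v,318].mean().round(),im[v,335].mean().round(), 'at z.157',tl(pth('wrist',c,s,326,v,.157))[0])
E
```

```text
0 115.7 0.159 82.0 74.0 at z.157 116.5
1 115.7 0.158 97.0 93.0 at z.157 116.1
2 115.4 0.158 122.0 118.0 at z.157 115.8
3 115.1 0.158 135.0 136.0 at z.157 115.4
4 115.5 0.156 141.0 144.0 at z.157 115.1
5 114.9 0.156 141.0 143.0 at z.157 114.7
6 114.1 0.158 139.0 142.0 at z.157 114.4
7 113.7 0.158 141.0 143.0 at z.157 114.0
8 113.6 0.157 143.0 142.0 at z.157 113.6
9 113.1 0.158 141.0 144.0 at z.157 113.3
10 113.0 0.157 142.0 141.0 at z.157 112.9
11 112.4 0.157 142.0 141.0 at z.157 112.6
12 112.1 0.157 142.0 133.0 at z.157 112.2
13 111.7 0.157 142.0 108.0 at z.157 111.9
14 76.0 0.276 143.0 73.0 at z.157 111.5
15 111.4 0.156 139.0 62.0 at z.157 111.2
16 110.5 0.158 142.0 91.0 at z.157 110.8
17 110.5 0.157 143.0 122.0 at z.157 110.5
18 110.1 0.157 141.0 139.0 at z.157 110.1
19 110.1 0.156 141.0 142.0 at z.157 109.8
20 76.0 0.276 142.0 143.0 at z.157 109.4
21 109.0 0.157 143.0 145.0 at z.157 109.1
22 109.0 0.156 143.0 142.0 at z.157 108.8
23 108.3 0.157 145.0 144.0 at z.157 108.4
24 107.8 0.158 141.0 146.0 at z.157 108.1
25 107.6 0.158 139.0 142.0 at z.157 107.7
26 107.1 0.158 142.0 145.0 at z.157 107.4
27 106.9 0.157 144.0 145.0 at z.157 107.0
28 106.6 0.158 144.0 143.0 at z.157 106.7
29 106.6 0.156 142.0 144.0 at z.157 106.4
30 105.7 0.158 143.0 143.0 at z.157 106.0
31 105.5 0.158 143.0 142.0 at z.157 105.7
32 105.2 0.157 141.0 142.0 at z.157 105.3
33 105.1 0.157 140.0 141.0 at z.157 105.0
34 104.9 0.156 142.0 145.0 at z.157 104.6
35 104.5 0.156 143.0 143.0 at z.157 104.3
36 103.8 0.158 144.0 144.0 at z.157 104.0
37 103.6 0.157 143.0 143.0 at z.157 103.6
38 102.9 0.159 144.0 144.0 at z.157 103.3
39 102.9 0.157 143.0 146.0 at z.157 103.0
40 102.8 0.156 142.0 143.0 at z.157 102.6
41 102.6 0.156 144.0 139.0 at z.157 102.3
42 102.1 0.156 144.0 119.0 at z.157 101.9
43 101.9 0.156 143.0 83.0 at z.157 101.6
44 101.2 0.157 142.0 61.0 at z.157 101.3
45 100.7 0.158 144.0 87.0 at z.157 100.9
```

Marks 80 and 90 sit at 101.3 and 111.3 mm, and the mouth starts at 116.5-117 mm. That puts the extension at about 95.5 mm, and the displacement gives the same, so 4.5 mm remain.

Call:
jog_arm:
  motion:
    - [-1,-2.5,0,0,0]
    - [-1,-2,0,0,0]
    - [-1,0,0,0,0]
    - [-1,0,0,0,0]
    - [-1,0,0,0,0]
    - [-1,0,0,0,0]
    - [-1,0,0,0,0]

```text
time: 17.05
tool_pos: [0.4995, -0.1073, 0.134]
tcp_rot: [-3.113, 0.411, 0.003]
wrist_force: [0.3, 5.9, -2.3]
width: 0.364
grip_force: 30.7
```

```bash
python3 - <<'E'
from st import *
s,im,d,c=wshot('w10')
m=R.from_rotvec(s['tcp_rot']).as_matrix();tl=lambda p:(m.T@(p-s['tool_pos'])*1000).round(1)
x=np.array([np.cos(np.radians(-15.1)),np.sin(np.radians(-15.1)),0]);print('drawn',(np.array([.588,-.1318,.134])-s['tool_pos'])@x)
cols=im[:,335].mean(1); 
print('marks',[(v,tl(pth('wrist',c,s,335,v,.157))[0]) for v in range(1,290) if cols[v]<100 and cols[v]<=cols[v-1] and cols[v]<cols[v+1]][:12],'row0',im[0:4,318].mean(1))
_,t,dt,ct=snap('top')
t=cv2.resize(t[170:325,385:515],None,fx=3.8,fy=3.8,interpolation=cv2.INTER_CUBIC);save('top10.png',t)
E
```

```text
t 17.05 tcp [ 0.4995 -0.1073  0.134 ] phi -15.05 z [-0.0015  0.0017 -1.    ] w 0.364 grip 30.7 F [ 0.3  5.9 -2.3]
drawn 0.09181483500336819
marks [(15, np.float64(111.2)), (44, np.float64(101.3)), (74, np.float64(91.4)), (105, np.float64(81.3)), (136, np.float64(71.3)), (167, np.float64(61.3)), (198, np.float64(51.0)), (227, np.float64(41.1)), (255, np.float64(31.1))] row0 [140.         143.         140.33333333 142.66666667]
```

View pics/top10.png

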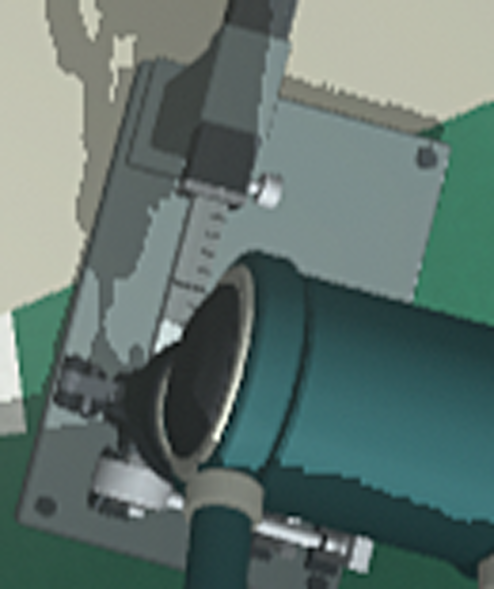

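The arm was drawn a further 91.8 mm to about 100 mm. In the top view, five mark spacings separate the 50 mm mark from the mouth, the valve stem lies up to the end post, and the button is held in (width 0.364, 30 N). I'm handing it in.

```bash
python3 -c "
from workcell import bot
print(bot.finish_job())"
```

```text
the job is handed in; nothing more can be done
None
```

The job is handed in, with no verdict shown: the valve was seated in both V-rests against the end-stop ball and released; the arm is drawn to about 100 mm (my measurement), with the pull head still held and the button squeezed in.

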